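# Mount the price sign on the counter turntable

## Robot

A 6-joint arm with a two-finger parallel gripper is mounted at the origin on the work surface. World frame = base frame: x ahead of the robot, y to its left, z up, the work surface at z = 0. Lengths are in mm, angles in rad, forces in N, time in s.
With the tool pointing down it reaches from about 425 to 1125 mm from the base axis. Payload 14.9 kg.
Tool frame: the origin (TCP) lies between the finger pads; the fingertips stand 22 mm ahead of it and the grasp point (between the pads) lies 3 mm ahead of it; z points along the fingers, y is the line along which they close (so a half turn about z gives the same grasp; the last joint's range is limited). The gripper opens to 91 mm and grips with 3 to 60 N. Pads are 32 mm wide; open, the fingers measure 118 mm over their backs; the gripper's body (76 mm by 178 mm) begins 60 mm behind the grasp point.
Start: joints at [1.086, 0.379, 1.734, -0, 1.028, -0.033], TCP at [305.619, 629.774, 235.932] pointing down, gripper open.
Joint ranges: [-2.77, 2.77], [-0.74, 2.19], [0, 2.66], [-1.06, 4.2], [0.31, 2.87], [-3.08, 3.08]. Speed limits (rad/s): [1.89, 1.89, 2.39, 3.14, 3.14, 3.14].

## Interface

Orientations are given as a rotation vector (axis times angle).
In Python, from rig import move_pose, line_to, move_j, set_gripper, wait, ik, read_camera, calibration, PlanningError, hand_in, get_t, get_joints, get_qd, get_joint_efforts, get_eef_pos, get_eef_rot, get_contact_force, get_torque, get_finger_gap, get_finger_force gives the robot as it stands. Calls block until the motion is done:
- move_pose(position, orientation): joint-space move of the TCP to a pose.
- line_to(position, feed=150, rot=None): straight line of the TCP; rot=None keeps the orientation; feed is the mean speed in mm/s.
- move_j(angles): joint-space move.
- set_gripper(opening, f_grip=None): finger opening in mm; f_grip is the grip in N (None keeps the last); returns when the fingers have stopped.
- wait(seconds).
- ik(position, orientation): joint angles nearest the present ones, or None.
- read_camera(name): name is "scene" or "side" or "wrist"; returns (picture, depth): 400x640x3 uint8, red, green, blue; 400x640 float32, mm along the optical axis (not along the pixel's ray), 0 where there is no reading.
- calibration(name): a dict with "intrinsics" (3x3 intrinsics, pixels), "pose" (4x4, takes a point from camera to world coordinates). Camera axes: x right, y up, looking along -z (the intrinsics and any distortion apply to the point x, -y, -z); pixel columns grow to the right and rows downward; lengths in mm; the calibration is good to about 2 mm. A picture is of the moment at which its call begins: read the wrist's pose just before it. calibration takes no time and is no camera call; for the wrist camera it gives the pose at the moment of the call.
A pose or a line that the arm cannot do raises PlanningError and nothing moves.
- hand_in(): hands the job in; it is judged then, once.
Readings, each from a call of its own:
- get_t(): time.
- get_joints(): joint angles.
- get_qd(): joint speeds.
- get_joint_efforts(): joint torques, N m.
- get_eef_pos(): TCP position.
- get_eef_rot(): TCP orientation.
- get_contact_force(): force on the tool from outside, world axes, zero at the start.
- get_torque(): the same for the moment, N m.
- get_finger_gap(): finger opening in mm.
- get_finger_force(): force on a finger pad.
Only numpy, scipy, OpenCV 4.12 (cv2) and the standard library are available. Lean on these libraries where they do the work, as an engineer would, in place of code of your own. Each camera call takes 0.05 s, during which the arm holds its last target. There are 200 camera calls.

## Task

Take the double-sided price sign out of its wooden storage block and fit its flat steel post into the oblong hole of the counter turntable, turning it by feel, never forcing it, until it drops in and its disc sits flat on the hub. Then, with the sign fully home, turn it together with the stiff hub until the card is parallel to the blue stripe on the turntable's foot (either face may point to the stripe), and let go. Leave the jar, the tin and the carton where they are.

Things in the scene. Friction and masses are not known exactly. Their poses are not given: they have to be found in the camera images.
- sign: Price sign, about 0.22 kg, upright. Flat steel post 12 mm (x) by 20 mm (y), 45 mm long (lowest 3 mm stepped to 10.5 x 18.5 mm); black disc 80 mm across, 45 to 53 mm above the foot; white card block with orange band, 16 mm thick (x) by 70 mm wide (y), 53 to 113 mm above the foot: grip across its 16 mm from above. Origin: centre of the post's foot; z up, x normal to the card.
- flange (a point): Point on the sign's axis at the underside of its disc, 45 mm above the post's foot; rests on the hub top when fully home. The post enters the hole within about 5 degrees of a match (same after half a turn); its stepped foot alone already dips 3 mm within 10 to 14 degrees.
- stand: Wooden storage block, fixed to the counter, 92 x 92 mm, 55 mm high, with a 42 x 42 mm hole. The sign's post hangs free in the hole and the disc lies loose on its top. Origin: centre of its underside.
- base: Turntable, fixed to the counter. Black square foot 130 x 130 x 14 mm, blue stripe along its -x edge (stripe runs along y). On it a hub turns about the central vertical axis: aluminium disc 116 mm across, 14 to 22 mm high, under a white block 56 x 56 mm, 22 to 72 mm high, with an oblong hole. Origin: centre of the foot's underside, z up; this frame does not turn with the hub.
- socket (a point): Centre of the hole's mouth, 72 mm up, axes as the foot's. Hole 14 x 22 mm, 50 mm deep. The hub's angle is NOT measured: the hole's long side starts 20 to 110 degrees anticlockwise, seen from above, of the foot's y (same after half a turn): see it or find it by feel. The hub is stiff (0.15 N m), stays where left, turns at least 100 degrees either way from its start.
- jar: Bystander: amber jar, 60 mm across, 75 mm high. Origin: centre of the underside.
- tin: Bystander: red tin, 48 mm across, 35 mm high. Origin: centre of the underside.
- carton: Bystander: white and blue carton 50 x 70 x 45 mm. Origin: centre of the underside.
Not all that is in view belongs to the job. What is shaped like the sign but yellow is not meant.

How it is judged (in metres and radians):
On the way, in this order (a step that is already met when the one before it is completed fails the run):
1. the sign is lifted clear of the storage block (z of flange in the frame of stand above 0.09 m), for 0.1 s.
2. the post is fully home in the hole: disc flat on the hub (z of flange in the frame of socket between -0.0025 and 0.0025 m and horizontal distance between flange and socket below 0.004 m and angle between sign's own z axis and vertical below 0.05 rad), for 0.2 s.
At the end, for the whole second after the job is handed in: The sign is released and at rest with its disc flat on the hub (within 2.5 mm in height, 4 mm sideways, upright within 0.05 rad) and its card parallel to the foot's blue stripe within 0.12 rad, either way round; bystanders within 20 mm of their starts and upright (all of step 2 and angle between the x axis of sign and the x axis of base, either way round below 0.12 rad and linear speed of sign below 0.02 m/s and contact force between the fingers and sign below 0.1 N); the robot touches nothing.
It fails at once if the sign is forced: more than 30 N between it and the turntable (hub or foot) while its disc is still off the hub (contact force between sign and base above 30 N and z of flange in the frame of socket above 0.006 m).
It fails at once if the sign is rammed: more than 100 N between it and the turntable at any time (contact force between sign and base above 100 N).
It fails at once if the jar, tin or carton is shifted by more than 20 mm or knocked over (distance of any of jar, tin, carton from where it was at the start of the episode above 0.02 m or angle between any of jar, tin, carton's own z axis and vertical above 0.3 rad).
It fails at once if the sign is toppled (angle between sign's own z axis and vertical above 0.6 rad).
It also fails if it takes over 72 s, if anything falls off the work surface, if the arm or the gripper's body presses on something with over 40 N, if the wrist force passes 120 N, or if a joint passes its speed limit or range.

## Working session

There is one attempt and no reset: what is moved stays moved. The work goes in short steps, each a Python script; the robot and the scene stay as the last script left them, time stands still between calls to the robot, and variables do not carry over. Pictures are saved under pics/ and viewed, at most 10 in all, crops included, and the job is handed in when it is done.

```bash
ls; mkdir -p pics; python3 - <<'E'
from rig import *
import cv2,numpy as np
ims=[]
for n in ("scene","side"):
    p,d=read_camera(n); np.savez(f"{n}.npz",p=p,d=d,**calibration(n))
    cv2.imwrite(f"pics/{n}0.png",p[:,:,::-1]); c=calibration(n); print(n,c["intrinsics"],c["pose"].round(3),list(c),(d>0).mean())
print(get_t(),get_eef_rot(),get_contact_force())
E
```

```text
pics
scene [[404.99488993   0.         323.71155224]
 [  0.         404.99488993 193.55401717]
 [  0.           0.           1.        ]] [[ 8.79000e-01 -3.85000e-01  2.81000e-01  8.94499e+02]
 [ 4.76000e-01  6.93000e-01 -5.41000e-01 -6.77582e+02]
 [ 1.40000e-02  6.09000e-01  7.93000e-01  9.40289e+02]
 [ 0.00000e+00  0.00000e+00  0.00000e+00  1.00000e+00]] ['intrinsics', 'pose'] 0.99612109375
side [[484.06911148   0.         316.20572313]
 [  0.         484.06911148 202.43874204]
 [  0.           0.           1.        ]] [[ 7.77000e-01  5.06000e-01 -3.75000e-01  1.76349e+02]
 [-6.30000e-01  6.16000e-01 -4.73000e-01 -5.75820e+02]
 [-9.00000e-03  6.03000e-01  7.98000e-01  9.18097e+02]
 [ 0.00000e+00  0.00000e+00  0.00000e+00  1.00000e+00]] ['intrinsics', 'pose'] 0.9960546875
0.1 [-7.03649760e-01 -3.06153759e+00  1.43802155e-03] [0.92103997 0.49097076 0.16516818]
```

View pics/scene0.png

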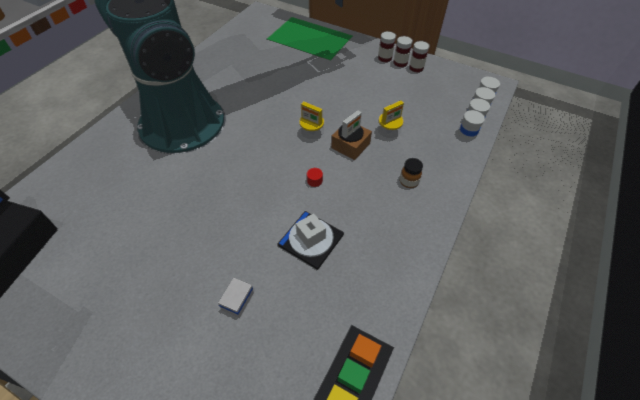

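View pics/side0.png

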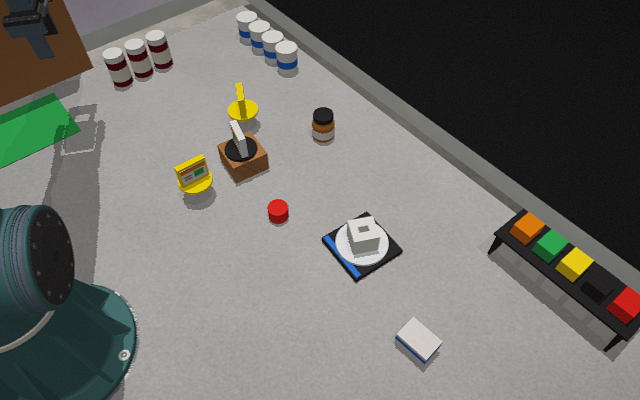

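The scene picture shows the sign in the wooden block at about (351,130), the turntable at (311,236), the jar at (411,172), the tin at (315,177) and the carton at (236,296). The side picture shows them at (240,150), (362,240), (323,124), (278,211) and (418,340). The yellow look-alikes stand on either side of the block.

```bash
cat > h.py <<'E'
import numpy as np,cv2
def cloud(d,K,T):
    v,u=np.mgrid[:d.shape[0],:d.shape[1]]
    P=np.stack([(u-K[0,2])*d/K[0,0],-(v-K[1,2])*d/K[1,1],-d],-1)
    return P@T[:3,:3].T+T[:3,3]
def rect(p):
    (c,s,a)=cv2.minAreaRect(np.float32(p)); b=cv2.boxPoints((c,s,a)); e=b[1]-b[0]; f=b[2]-b[1]
    l=e if np.hypot(*e)>np.hypot(*f) else f
    return np.round(c,1),np.round(sorted(s),1),round(float(np.degrees(np.arctan2(l[1],l[0]))%180),1)
def measure(p,d,K,T,near,lo,hi,r,m=None):
    W=cloud(d,K,T); k=(W[...,2]>lo)&(W[...,2]<hi)&(np.hypot(W[...,0]-near[0],W[...,1]-near[1])<r)&(d>0)
    if m is not None:k&=m
    return W[k]
E
python3 - <<'E'
from h import *
for n,px in (("scene",dict(stand=(351,130),base=(311,236),jar=(411,172),tin=(315,177),carton=(236,296),yl=(311,120),yr=(391,120))),("side",dict(stand=(240,150),base=(362,240),jar=(323,124),tin=(278,211),carton=(418,340)))):
    z=np.load(n+".npz"); p,d,K,T=z["p"],z["d"],z["intrinsics"],z["pose"]; W=cloud(d,K,T)
    for k,(u,v) in px.items(): print(n,k,W[v,u].round())
    hsv=cv2.cvtColor(p,cv2.COLOR_RGB2HSV)
    b=W[px["base"][1],px["base"][0]]; s=W[px["stand"][1],px["stand"][0]]
    blue=(abs(hsv[...,0].astype(int)-110)<15)&(hsv[...,1]>150)
    q=measure(p,d,K,T,b,5,25,120,blue); print("stripe",len(q),q.mean(0).round(1),rect(q[:,:2]))
    for nm,c,lo,hi,r in (("foot",b,8,17,110),("hubtop",b,66,80,60),("cardtop",s,117,130,70),("blocktop",s,52,59,75)):
        q=measure(p,d,K,T,c,lo,hi,r); 
        if len(q)>4: print(nm,len(q),q.mean(0).round(1),rect(q[:,:2]))
E
```

```text
scene stand [545. 169.  76.]
scene base [ 621. -215.   67.]
scene jar [766. 107.  67.]
scene tin [524. -21.  38.]
scene carton [ 542. -430.   45.]
scene yl [410. 159.  65.]
scene yr [629. 291.  58.]
stripe 97 [ 550.5 -197.7   15.2] (array([ 552.5, -187.9]), array([ 14. , 124.1]), 84.3)
foot 672 [ 618.8 -210.    13.9] (array([ 606.3, -192.5]), array([130.5, 132.1]), 85.2)
hubtop 411 [ 607.3 -194.1   72. ] (array([ 606. , -192.5]), array([56.9, 58.1]), 154.1)
cardtop 109 [541.  175.  122.3] (array([540.1, 176.3]), array([17.7, 74. ]), 74.9)
blocktop 219 [555.2 160.   55. ] (array([542.8, 177.4]), array([93.7, 95.9]), 82.5)
side stand [528. 156.  81.]
side base [ 586. -210.   71.]
side jar [747. 113.  63.]
side tin [511. -14.  31.]
side carton [ 531. -427.   43.]
stripe 230 [ 551.2 -188.2   14.1] (array([ 552.2, -185.2]), array([ 15.1, 124.3]), 85.0)
foot 998 [ 590.6 -207.5   13.2] (array([ 607.1, -191.7]), array([131.1, 131.7]), 175.2)
hubtop 577 [ 605.5 -192.2   71.2] (array([ 607.6, -190.1]), array([56.7, 59.8]), 63.1)
cardtop 165 [540.6 175.3 122.2] (array([541.2, 176.6]), array([16.8, 70.6]), 75.1)
blocktop 362 [538.7 162.6  54.9] (array([544.5, 179.3]), array([93.3, 96.5]), 83.4)
```

```bash
cat >> h.py <<'E'
from scipy.spatial.transform import Rotation as R
def down(deg): # tool y (closing line) at world angle deg, z down
    c,s=np.cos(np.radians(deg)),np.sin(np.radians(deg))
    return R.from_matrix(np.array([[-s,c,0],[c,s,0],[0,0,-1.]])).as_rotvec()
E
python3 - <<'E'
from rig import *
from h import *
for a in (-15,165):
  for nm,p,dl in (("stand",[540,176,300],(0,)),("base",[607,-192,200],(0,78,10,-102))):
    for q in dl:
      j=ik(p,down(a+q)); print(a,nm,q,None if j is None else np.round(j,2))
move_pose([540,-192,330],down(-15))
c=calibration("wrist");p,d=read_camera("wrist");np.savez("w1.npz",p=p,d=d,**c);cv2.imwrite("pics/w1.png",p[:,:,::-1])
print(get_t(),c["pose"].round(2),get_eef_pos())
E
```

```text
-15 stand 0 [ 0.27  0.1   1.96 -0.    1.08  0.54]
-15 base 0 [-0.34  0.33  1.88 -0.    0.93 -0.08]
-15 base 78 [-0.34  0.33  1.88 -0.    0.93 -1.44]
-15 base 10 [-0.34  0.33  1.88 -0.    0.93 -0.26]
-15 base -102 [-0.34  0.33  1.88 -0.    0.93  1.7 ]
165 stand 0 [ 0.27  0.1   1.96 -0.    1.08 -2.61]
165 base 0 [-0.34  0.33  1.88 -0.    0.93  3.06]
165 base 78 [-0.34  0.33  1.88 -0.    0.93  1.7 ]
165 base 10 [-0.34  0.33  1.88 -0.    0.93  2.89]
165 base -102 [-0.34  0.33  1.88 -0.    0.93 -1.44]
3.1667 [[ 9.7000e-01  2.5000e-01  7.0000e-02  5.5995e+02]
 [-2.6000e-01  9.3000e-01  2.6000e-01 -1.1558e+02]
 [ 0.0000e+00 -2.7000e-01  9.6000e-01  4.7819e+02]
 [ 0.0000e+00  0.0000e+00  0.0000e+00  1.0000e+00]] [ 540.19367753 -191.53644548  329.92506262]
```

View pics/w1.png

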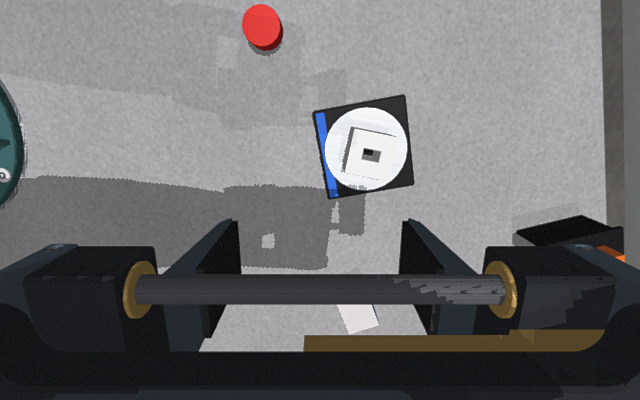

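The wrist picture shows the turntable with the stripe at left (325,155) and the dark oblong hole at (371,155). The hole's long side runs nearly along the image rows, along the block's 153° edge.

```bash
python3 - <<'E'
from rig import *
from h import *
def onplane(c,K,T,z):
    r=np.c_[(c[:,0]-K[0,2])/K[0,0],-(c[:,1]-K[1,2])/K[1,1],-np.ones(len(c))]@T[:3,:3].T
    return (T[:3,3]+r*((z-T[2,3])/r[:,2])[:,None])[:,:2]
z=np.load("w1.npz");p,d,K,T=[z[k] for k in("p","d","intrinsics","pose")]
b=(606,-192)
q=measure(p,d,K,T,b,66,80,50);print("hubtop",q.mean(0).round(1),rect(q[:,:2]))
q=measure(p,d,K,T,b,8,17,110);print("foot",rect(q[:,:2]))
g=cv2.cvtColor(p,cv2.COLOR_RGB2GRAY);print(g[145:166,355:388:2])
W=cloud(d,K,T)
for th in (150,190):
  m=np.uint8((g<th)&(np.hypot(W[...,0]-b[0],W[...,1]-b[1])<22));m[:140]=0;m[172:]=0
  cs,_=cv2.findContours(m,0,1);c=max(cs,key=cv2.contourArea).reshape(-1,2).astype(float);print("hole",rect(onplane(c,K,T,72)))
move_pose([525,110,330],down(-15))
T=calibration("wrist")["pose"];p,d=read_camera("wrist");cv2.imwrite("pics/w2.png",p[:,:,::-1])
for nm,lo,hi,r in (("card",116,130,60),("block",52,58,75),("disc",60,66,55)):
    q=measure(p,d,K,T,(541,176),lo,hi,r)
    if len(q)>4: print(nm,len(q),q.mean(0).round(1),rect(q[:,:2]))
print(get_t())
E
```

```text
hubtop [ 606.9 -188.1   71.4] (array([ 607. , -188.8]), array([56. , 56.5]), 153.9)
foot (array([ 607.1, -188.9]), array([130.1, 130.2]), 175.3)
[[243 242 241 242 243 243 242 242 242 242 241 240 241 241 241 241 240]
 [242 243 242 241 244 246 245 243 242 241 242 241 241 240 240 240 240]
 [242 242 243 243 235 244 251 247 245 243 241 241 240 241 239 241 241]
 [242 242 242 244 198 123 181 230 249 249 245 243 242 242 241 240 241]
 [242 242 242 245 176  28  67 107 166 214 242 248 245 242 242 240 241]
 [242 242 242 246 128  11  18  27  57  95 146 192 230 237 242 240 240]
 [242 242 242 247 112  19  18  15  17  87 101 110 143 209 240 241 240]
 [242 242 242 248 100  36  19  38  19  89 103 100  99 217 242 240 240]
 [241 241 241 250  77  34  33  38  30 109 106 105  98 220 242 241 241]
 [241 241 242 243  90  55  45  37  34 104 104 105 104 236 242 240 240]
 [242 242 243 243 116 145 107  90  50 108 104 104 106 238 240 241 241]
 [241 241 243 231 111 121 119 143 121 109 106 104 127 244 241 240 240]
 [241 241 243 203 109 114 115 120 118 106 104 102 135 243 240 240 241]
 [242 242 243 180 111 111 110 11
[... 206 characters left out ...]
 240 225 206 164 137 101 227 242 240 240 239]
 [241 241 241 241 242 242 243 242 245 239 225 185 236 241 240 239 241]
 [241 241 242 240 241 240 241 241 243 243 243 239 242 240 240 241 240]
 [241 241 241 240 241 241 240 241 241 241 242 242 241 240 240 239 240]
 [240 241 241 240 241 241 241 240 240 240 240 241 239 239 240 240 240]]
hole (array([ 606.8, -188.5]), array([13.6, 21.7]), 153.8)
hole (array([ 606.9, -188.6]), array([14.6, 22.6]), 153.8)
card 1052 [541.2 181.4 122.4] (array([540.6, 180.4]), array([15.9, 69.6]), 75.2)
block 2149 [549.2 185.8  54.5] (array([543.8, 181.2]), array([92. , 92.1]), 172.8)
disc 2327 [541.2 180.7  62.5] (array([540.8, 180.7]), array([76.4, 79.2]), 164.6)
4.375
```

View pics/w2.png

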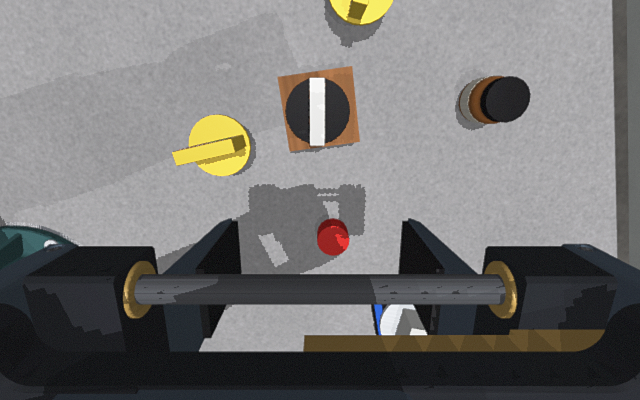

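The wrist picture shows the sign in the block at (318,110), card upright in the image, with the yellow copies at (215,147) and (360,5). The wrist camera reads about 4 mm off the fixed cameras in y, so I'll look again with the wrist turned half round. Averaging the two views cancels that bias. Then I grasp.

```bash
python3 - <<'E'
from rig import *
from h import *
K=np.load("w1.npz")["intrinsics"]
move_pose([557,251,330],down(165))
T=calibration("wrist")["pose"];p,d=read_camera("wrist")
for nm,lo,hi,r in (("card",116,130,60),("block",52,58,75),("disc",60,66,55)):
    q=measure(p,d,K,T,(541,176),lo,hi,r)
    if len(q)>4: print(nm,len(q),q.mean(0).round(1),rect(q[:,:2]))
print(get_t())
E
```

```text
card 1059 [540.4 178.8 122.4] (array([541.1, 179.8]), array([16.2, 68.5]), 75.2)
block 2143 [547.9 180.1  54.5] (array([543.9, 181. ]), array([92.1, 92.3]), 82.9)
disc 2323 [540.5 179.3  62.5] (array([540.8, 179.7]), array([76.1, 79.1]), 164.7)
6.9
```

```bash
python3 - <<'E'
from rig import *
from h import *
K=np.load("w1.npz")["intrinsics"]
g=np.array([540.8,180.1])
move_j(ik([g[0],g[1],220],down(-14.8)))
set_gripper(55)
print(get_joints()[5])
line_to([g[0],g[1],93],feed=150)
set_gripper(10,30)
print("gap",get_finger_gap(),get_finger_force(),get_eef_pos(),get_contact_force(),get_t())
line_to([g[0],g[1],210],feed=120)
print(get_contact_force(),get_finger_gap(),get_t())
move_pose([606.9,-189.0,215],down(63.8))
wait(0.3)
print(get_contact_force(),get_torque(),get_eef_pos(),get_joints()[5],get_t())
p,d=read_camera("side");cv2.imwrite("pics/s2.png",cv2.resize(p[120:320,240:480,::-1],None,fx=3,fy=3))
E
```

```text
0.5389030609038405
gap 16.07374410598157 30.000244081020355 [540.84793094 180.11734046  93.0796856 ] [-0.33552097 -0.07417016  2.97586956] 11.85
[-0.28518007  0.28510145 -3.00073288] 15.780292888236465 12.975
[-0.32047676 -0.62600685 -2.30153634] [-0.02549436  0.04023387 -0.00647365] [ 606.96615959 -188.6704183   215.01514381] -1.4518762406246328 15.0083
```

View pics/s2.png

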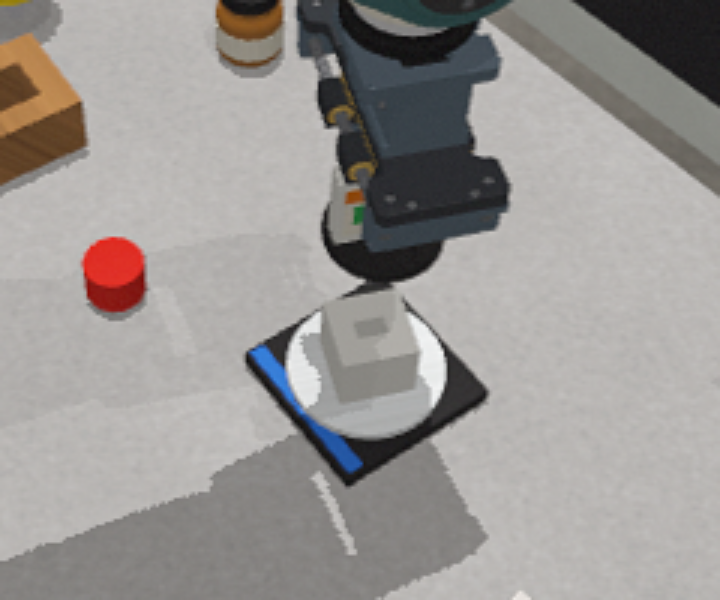

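The side crop shows the sign held upright above the hub, with the card lined up with the hole at (372,325). Next I lower it while watching the force.

```bash
cat >> h.py <<'E'
from rig import *
def descend(xy,z0,z1,yaw,f0,lim=7,step=1.0):
    z=z0
    while z>z1+1e-6:
        z=max(z-step,z1); line_to([*xy,z],feed=25,rot=down(yaw)); f=get_contact_force()
        if f[2]-f0>lim: return z,f
    return z,f
E
python3 - <<'E'
from h import *
line_to([606.9,-189,159],feed=80); wait(.2)
f0=get_contact_force()[2]; print(f0)
z,f=descend((606.9,-189),159,148,63.8,f0)
print(z,f,get_torque(),get_eef_pos(),get_t())
E
```

```text
-2.903589511326003
148.0 [ 0.03171845 -1.18887795 -3.00064153] [-0.23923316  0.08503627  0.00953881] [ 606.85212252 -188.99109906  147.90943819] 18.8583
```

```bash
python3 - <<'E'
from h import *
z,f=descend((606.9,-189),148,112,63.8,-2.9,step=2)
print(z,f,get_torque(),get_t())
if z<=112:
    z,f=descend((606.9,-189),112,107,63.8,-2.9,lim=5,step=.5)
    print(z,f,get_torque(),get_eef_pos(),get_t())
E
```

```text
112 [ 0.12874486 -2.37487939 -3.83489858] [-0.62057871  0.11308599  0.00317579] 23.3583
109.5 [-5.07102921 -2.15867621  8.60359695] [-0.44473145  0.93538341 -0.06571807] [ 607.00193095 -189.06507523  110.07856465] 24.6083
```

```bash
python3 - <<'E'
from h import *
line_to([606.9,-189,109.8],feed=25); set_gripper(10,45); print(get_contact_force(),get_finger_gap())
for y in np.linspace(63.8,-4.7,8)[1:]:
    line_to([606.9,-189,109.8],feed=100,rot=down(y))
    print(round(y,1),get_contact_force().round(1),get_torque().round(2),get_eef_pos().round(2),round(get_t(),2))
E
```

```text
[-3.0109552  -1.73304908  7.30010719] 16.0350695866102
54.0 [-3.  -3.4  5.5] [-0.56  0.71 -0.1 ] [ 606.98 -189.1   110.08] 25.39
44.2 [-4.  -2.6  5.8] [-0.61  0.76 -0.05] [ 606.97 -189.11  110.09] 25.71
34.4 [-4.3 -3.2  6.9] [-0.63  0.8  -0.08] [ 606.9  -189.1   110.05] 26.02
24.7 [-4.3 -2.8  6.7] [-0.53  0.82 -0.11] [ 606.91 -189.05  110.08] 26.34
14.9 [-3.8 -2.   7.1] [-0.46  0.8  -0.1 ] [ 606.93 -189.    110.08] 26.66
5.1 [-2.6 -1.6  6.3] [-0.36  0.7  -0.06] [ 607.08 -188.95  110.12] 26.98
-4.7 [-0.5 -0.   4.8] [-0.18  0.44 -0.07] [ 607.2  -188.84  110.07] 27.29
```

```bash
python3 - <<'E'
from h import *
K=np.load("w1.npz")["intrinsics"]
set_gripper(55); wait(.2)
line_to([606.9,-189,230],feed=150); move_pose([535,-185,330],down(-15)); wait(.3)
T=calibration("wrist")["pose"];p,d=read_camera("wrist");cv2.imwrite("pics/w3.png",p[:,:,::-1])
for nm,lo,hi,r in (("card",130,148,60),("disc",76,86,55),("foot",6,17,110)):
    q=measure(p,d,K,T,(607,-189),lo,hi,r)
    if len(q)>4: print(nm,len(q),q.mean(0).round(1),rect(q[:,:2]))
print(get_t())
E
```

```text
card 1095 [ 606.3 -187.   139. ] (array([ 606.6, -188.5]), array([16.6, 69.8]), 85.2)
disc 2008 [ 603.5 -185.5   79.5] (array([ 606.6, -187.1]), array([76.4, 78.9]), 7.7)
foot 2801 [ 605.  -178.5   13.4] (array([ 607. , -188.8]), array([130. , 130.1]), 85.3)
30.1
```

View pics/w3.png

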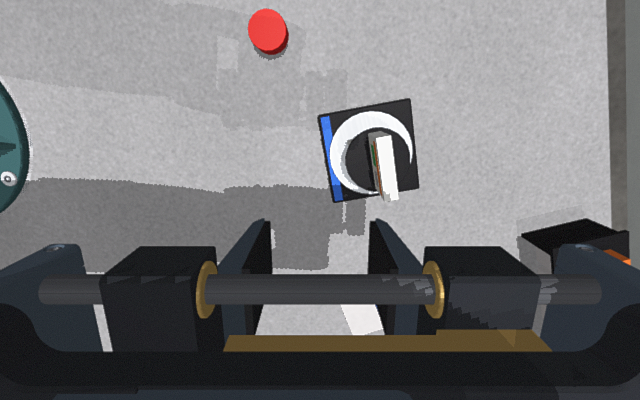

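The wrist picture shows the released sign at (385,160), its card parallel to the blue stripe at (330,155). The card measures 85.2° against 85.3° for the foot. Its top reads 139 mm against 140 expected, with a known -0.6 mm bias, so the disc sits flat.

```bash
python3 -c "
from rig import *
print(hand_in())"
```

```text
the job is handed in; nothing more can be done
None
```

The sign is fully home in the turntable with its card parallel to the blue stripe (85.2° against 85.3° measured), released, and the job was handed in at about 30 s; no verdict was returned.

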